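Grade bearing balls with a hand sieve

TASK

Take the sieve by its handle and, leaving it down on the catch tray's ledges, shake it side to side, gently nudging the spring stops in turn - the robot's left, right, left, right at least - until every small ball has dropped into the tray and only the large ones stay. Feel for the stops, which are set anew each time, and never push hard on them (20 N is too much). Then lift the sieve with the large balls out of the tray, set it level inside the corners of the wooden rest and let go, leaving the gauges and blocks around where they are.

Things in the scene. Friction and masses are not known exactly. Their poses are not given: they have to be found in the camera images.
- sieve: Plain steel box sieve, loose, 0.34 to 0.50 kg plus 0.23 kg of balls. Origin: centre of its underside. 112 mm (x) by 128 mm (y), walls 34 mm high, 4 mm thick; runners 12 mm wide and 8 mm high along both x sides make its foot 136 mm in x. Starts with the runners on the tray's ledges, within 6 mm of the tray's middle, axes as the tray's; slides there along the tray's y.
- sieve_floor (a point): Centre of the sieve floor's top, 8 mm above the sieve's origin. The floor is three 16 mm wide flat lands running along x, at y = -34, 0, +34 mm, between four open slots 18 mm wide at y = -51, -17, +17, +51 mm. Balls roll off a land into a slot when the sieve is moved briskly along its y (speed changes well above 0.3 m/s2); moved slowly, they ride along.
- sieve_handle (a point): Centre of the sieve's handle, 80 mm above the sieve's origin: a black straight bar 14 mm wide, 14 mm high and 114 mm long along the sieve's x, carried over the sieve by an upright at each end. Take it from above across its 14 mm width (fingers closing along the sieve's y).
- tray: Grey catch tray fixed to the table. Origin: centre of its underside, on the table. 152 mm (x) by 256 mm (y); y points to the robot's left, give or take 0.25 rad. Two slippery ledges along y, 40 mm up, carry the sieve; lips 12 mm high guide it with 3.5 mm to spare each way in x. The well between has its floor 4 mm up, 108 by 224 mm, end walls 36 mm high.
- stop_left: Dark steel block, 44 mm wide, 22 thick, 84 high, fixed to the tray's +y end (robot's left). Origin: at table height, 128 mm from the tray's origin. A spindle from it ends in a rubber buffer 22 mm across, 58 mm up, facing the sieve. Its reach is set anew each time and not told by this pose: a centred sieve can slide 14 to 38 mm before touching it. Feel for it.
- stop_right: The same stop at the tray's -y end (robot's right), its spindle set independently. Each buffer is sprung, 6 N per mm with 6 mm of travel; a nudge counts above 2 N, and more than 20 N is too much. Sliding the sieve on the ledges alone takes up to about 4 N.
- rest: Wooden rest fixed to the table, on the other side from the tray. Origin: centre of its underside, on the table. Flat board 165 mm (x) by 157 mm (y), top 12 mm above the origin, with low dark corner pieces 14 mm high; the room between them is 147 mm (x) by 139 mm (y), for the sieve's foot of 136 by 128 mm with its x along the rest's x (either way round).
- small1_center (a point): Centre of a small steel ball, 14 mm across, 11 g, that starts on a land of the sieve and passes its slots.
- small2_center (a point): Centre of a small steel ball, 14 mm across, 11 g, that starts on a land of the sieve and passes its slots.
- small3_center (a point): Centre of a small steel ball, 14 mm across, 11 g, that starts on a land of the sieve and passes its slots.
- small4_center (a point): Centre of a small steel ball, 14 mm across, 11 g, that starts on a land of the sieve and passes its slots.
- small5_center (a point): Centre of a small steel ball, 14 mm across, 11 g, that starts on a land of the sieve and passes its slots.
- large1_center (a point): Centre of a large steel ball, 24 mm across, 57 g, that starts lying in a slot of the sieve and is too big to pass.
- large2_center (a point): Centre of a large steel ball, 24 mm across, 57 g, that starts lying in a slot of the sieve and is too big to pass.
- large3_center (a point): Centre of a large steel ball, 24 mm across, 57 g, that starts lying in a slot of the sieve and is too big to pass.
- ring_gauge: Steel ring, 52 mm across, 18 mm high, lying flat between tray and rest; origin: centre of its underside. Leave alone.
- gauge_block: Upright steel gauge block, 35 by 9 by 30 mm high, between tray and rest; origin: centre of its underside. Leave alone.
- long_block: Long steel block, 100 by 18 by 12 mm, lying beyond the work; origin: centre of its underside. Leave alone.
- plug_gauge: Plug gauge, a 105 mm rod of 18 mm with a black handle, lying beyond the work; origin: centre of its underside. Leave alone.
- oil: Small amber oil bottle, 44 mm across, 110 mm high, beyond the work; origin: centre of its underside. Leave alone.
Not all that is in view belongs to the job. Several things have the shape of the rest; the one meant has the colours described above. There is more than one size of the sieve; the job needs the smaller.

How it is judged:
On the way, in this order (a step that is already met when the one before it is completed fails the run):
1. the held sieve, still down on the tray's ledges, is slid against the left stop and pushes its buffer with more than 2 N (contact force between sieve and stop_left above 2 N and z of sieve in the frame of tray below 0.047 m and contact force between the fingers and sieve above 1 N), for 0.05 s.
2. the held sieve, still down on the tray's ledges, is slid against the right stop and pushes its buffer with more than 2 N (contact force between sieve and stop_right above 2 N and z of sieve in the frame of tray below 0.047 m and contact force between the fingers and sieve above 1 N), for 0.05 s.
3. the held sieve, still down on the tray's ledges, is slid against the left stop and pushes its buffer with more than 2 N (all of step 1), for 0.05 s.
4. the held sieve, still down on the tray's ledges, is slid against the right stop and pushes its buffer with more than 2 N (all of step 2), for 0.05 s.
At the end, for the whole second after the job is handed in: All five small balls lie in the tray's well; all three large balls lie in the sieve; the sieve stands on the rest, on its board (underside 8 to 16 mm above the rest's origin), centred within 10 mm, its x along the rest's x within 0.12 rad, level within 0.05 rad, at rest and released (x of small1_center in the frame of tray between -0.056 and 0.056 m and y of small1_center in the frame of tray between -0.114 and 0.114 m and z of small1_center in the frame of tray between 0 and 0.034 m and x of small2_center in the frame of tray between -0.056 and 0.056 m and y of small2_center in the frame of tray between -0.114 and 0.114 m and z of small2_center in the frame of tray between 0 and 0.034 m and x of small3_center in the frame of tray between -0.056 and 0.056 m and y of small3_center in the frame of tray between -0.114 and 0.114 m and z of small3_center in the frame of tray between 0 and 0.034 m and x of small4_center in the frame of tray between -0.056 and 0.056 m and y of small4_center in the frame of tray between -0.114 and 0.114 m and z of small4_center in the frame of tray between 0 and 0.034 m and x of small5_center in the frame of tray between -0.056 and 0.056 m and y of small5_center in the frame of tray between -0.114 and 0.114 m and z of small5_center in the frame of tray between 0 and 0.034 m and x of large1_center in the frame of sieve between -0.053 and 0.053 m and y of large1_center in the frame of sieve between -0.061 and 0.061 m and z of large1_center in the frame of sieve between 0.008 and 0.045 m and x of large2_center in the frame of sieve between -0.053 and 0.053 m and y of large2_center in the frame of sieve between -0.061 and 0.061 m and z of large2_center in the frame of sieve between 0.008 and 0.045 m and x of large3_center in the frame of sieve between -0.053 and 0.053 m and y of large3_center in the frame of sieve between -0.061 and 0.061 m and z of large3_center in the frame of sieve between 0.008 and 0.045 m and horizontal distance between sieve and rest below 0.01 m and angle between the x axis of sieve and the x axis of rest, either way round below 0.12 rad and angle between sieve's own z axis and vertical below 0.05 rad and z of sieve in the frame of rest between 0.008 and 0.016 m and linear speed of sieve below 0.02 m/s); the robot touches nothing.
It fails at once if the sieve is pushed against the left stop with more than 20 N (contact force between sieve and stop_left above 20 N).
It fails at once if the sieve is pushed against the right stop with more than 20 N (contact force between sieve and stop_right above 20 N).
It fails at once if a gauge, block or bottle beside the work is moved more than 20 mm (distance of any of ring_gauge, gauge_block, long_block, plug_gauge, oil from where it was at the start of the episode above 0.02 m).
It also fails if it takes over 61 s, if anything falls off the work surface, if the arm or the gripper's body presses on something with over 40 N, if the wrist force passes 120 N, or if a joint passes its speed limit or range.

ROBOT

A 6-joint arm with a two-finger parallel gripper is mounted at the origin on the work surface. World frame = base frame: x ahead of the robot, y to its left, z up, the work surface at z = 0. Lengths are in m, angles in rad, forces in N, time in s.
With the tool pointing down it reaches from about 0.325 to 0.75 m from the base axis. Payload 7.6 kg.
Tool frame: the origin (TCP) lies midway between the tips of the shut fingers; the grasp point (between the pads) lies 19 mm behind it; z points along the fingers, y is the direction in which the jaws open and shut (so a half turn about z gives the same grasp; the last joint's range is limited). The gripper opens to 85 mm and grips with 20 to 120 N. Pads are 22 mm wide; open, the fingers measure 114 mm over their backs; the gripper's body (76 mm by 85 mm) begins 54 mm behind the grasp point. The pads swing forward as they close: fully open they stand 13 mm farther back than shut.
Start: joints at [1.098, 0.052, 1.401, -0, 1.689, -0.07], TCP at [0.206, 0.483, 0.231] pointing down, gripper open.
Joint ranges: [-2.9, 2.9], [-0.91, 2.17], [0.12, 2.37], [-1.06, 4.2], [0.26, 2.73], [-2.93, 2.93]. Speed limits (rad/s): [2.57, 2.57, 3.01, 3.14, 3.14, 3.14].

INTERFACE

Orientations are given as a unit quaternion [x, y, z, w].
In Python, from station import arm, optics gives the robot as it stands. The module is installed in compiled form; this text tells all that it offers.
- The arm moves only by the shell command python3 -m inch 'ROWS' [OPENING] [FORCE]. ROWS is JSON, a list of rows, each a list of 2 entries, a list of its own where there are three numbers: the shift along the tool's x, y, z in mm, then the turn, a rotation vector about the tool's x, y, z in rad. A call has 1 to 5 rows; each row shifts and turns the commanded pose from where the row before left it, along the tool's axes as they then stand; what a row does not reach is not made up. A row lasts 1/8 s, in which the tool goes at most 62.5 mm and 10.7 degrees, less where a joint would pass 70% of its speed; a pose out of reach is approached as far as the arm can. A call with a gripper value outside its range is refused whole. OPENING is the finger opening in mm, from 0 to 85.4, set as the call begins (- or left out, the last holds). The fingers move at their own pace and stop on an object; FORCE is the grip in N (left out, the last holds). Time passes only in rows, so rows that do not move let the fingers close. It gives the time, the measured TCP pose, the force and the opening at its end, in the units of the state.
- arm.get_state(): the state, without advancing time (a new reading comes with each control period).
- optics.read_camera(name): name is "scene" or "top" or "wrist"; returns the picture (480x640x3 uint8, red, green, blue); there is no depth.
- optics.get_calibration(name): a dict with "fovy" (degrees; the focal length in pixels is half the picture's height over the tangent of half this angle, whatever the lens; pixels are square), "cx", "cy" (the principal point, pixels), "eye" and "rotation" of the camera in the world. Camera axes: x right, y up, looking along -z (the intrinsics and any distortion apply to the point x, -y, -z); pixel columns grow to the right and rows downward; lengths in m; the calibration is good to about 2 mm. A picture is of the moment at which its call begins: read the wrist's pose just before it. get_calibration takes no time and is no camera call; for the wrist camera it gives the pose at the moment of the call.
- arm.close_job(): hands the job in, once; it reports no verdict.
The state is a dict: "time_s": time; "joint_positions": joint angles; "joint_vel": joint speeds; "effort": joint torques, N m; "tcp_pos": TCP position; "orientation": TCP orientation; "wrist_force": force on the tool from outside, world axes, zero at the start; "wrist_torque": the same for the moment, N m; "grip_width": finger opening in m.
Only numpy, scipy, OpenCV 4.12 (cv2) and the standard library are available. Lean on these libraries where they do the work, as an engineer would, in place of code of your own. Each camera call takes 0.05 s, during which the arm holds its last target. There are 200 camera calls.

## Working session

There is one attempt and no reset: what is moved stays moved. The work goes in short steps, Python scripts to look and compute and a shell command to move; the robot and the scene stay as the last step left them, time stands still between calls to the robot, and variables do not carry over. Pictures are saved under pics/ and viewed, about 8 in all and at most 12, crops included, and the job is handed in when it is done.

```bash
mkdir -p pics; ls; python3 - <<'E'
from station import arm, optics
import cv2
for n in("scene","top"):
    c=optics.get_calibration(n); print(n,c)
    cv2.imwrite(f"pics/{n}0.png",optics.read_camera(n)[:,:,::-1])
s=arm.get_state(); print(s)
E
```

```text
pics
scene {'fovy': 50.646876132126906, 'cx': 319.98378191213214, 'cy': 236.91166969863957, 'eye': array([ 0.93541216, -0.47275161,  0.89902095]), 'rotation': array([0.30444755, 0.12294495, 0.33691953, 0.88242929])}
top {'fovy': 52.658566701537225, 'cx': 322.088480180676, 'cy': 236.87908995089305, 'eye': array([3.34376964e-01, 6.76936651e-04, 1.08236867e+00]), 'rotation': array([ 0.05426669, -0.05314052, -0.69469985,  0.7152785 ])}
{'time_s': 0.1, 'joint_positions': array([ 1.09769480e+00,  5.27969943e-02,  1.40159625e+00,  4.24928116e-05,
        1.68860899e+00, -7.03311665e-02]), 'joint_vel': array([-0.00127373,  0.00045747, -0.00305703, -0.0006815 , -0.00076356,
        0.000255  ]), 'effort': array([ 1.20668061e-03, -3.82582998e+01, -3.60984492e+01, -4.65732046e-05,
        4.79956594e-03,  3.68711005e-05]), 'tcp_pos': array([0.20564739, 0.4827633 , 0.2305581 ]), 'orientation': array([ 2.00024228e-01,  9.79790698e-01, -6.73270510e-04, -2.09482284e-04]), 'wrist_force': array([-0.59463222, -0.15485058, -1.24393236]), 'wrist_torque': array([-0.01773893, -0.03488177,  0.01181265]), 'grip_width': 0.08503368659009718}
```

View pics/top0.png

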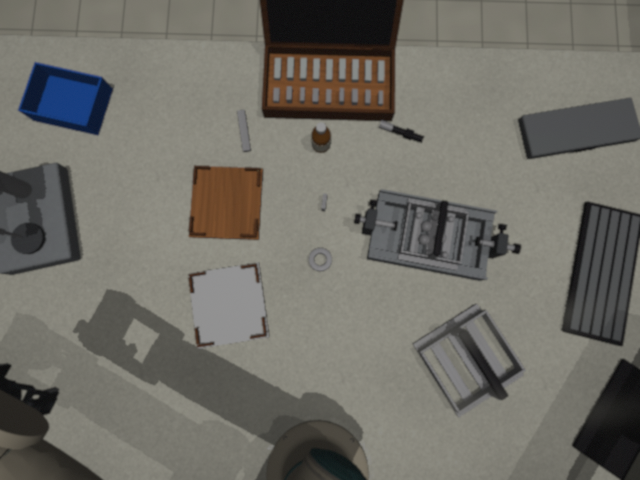

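View pics/scene0.png

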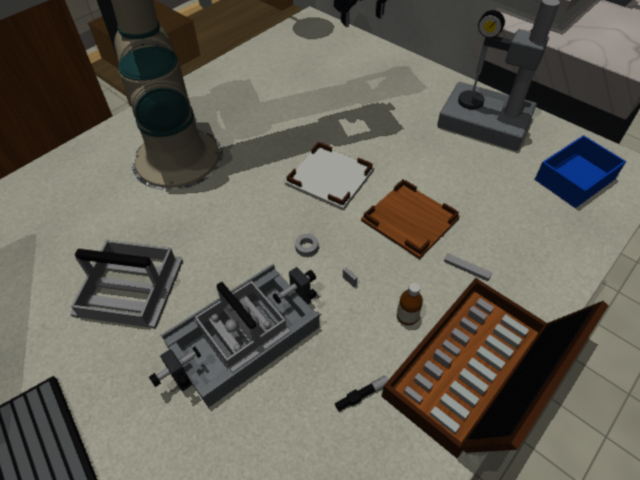

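Candidates in the top view:
- **Rests:** wooden at (226,202) and white at (228,305). Wooden with dark corners fits the description.
- **Sieves:** in the tray at (437,230), and a larger loose one at (467,360). The one in the tray fits.

I'll measure both and confirm in one enlarged crop.

```bash
cat > h.py <<'E'
from station import arm, optics
import cv2, numpy as np
from scipy.spatial.transform import Rotation as R
np.set_printoptions(precision=4,suppress=True)
def cal(n):
    c=optics.get_calibration(n); f=240/np.tan(np.radians(c["fovy"])/2); return c,f
def cast(uv,z,c,f):
    uv=np.atleast_2d(np.asarray(uv,float)); d=np.c_[(uv[:,0]-c["cx"])/f,-(uv[:,1]-c["cy"])/f,-np.ones(len(uv))]
    d=R.from_quat(c["rotation"]).apply(d); e=np.asarray(c["eye"]); t=(z-e[2])/d[:,2]; return e+t[:,None]*d
def proj(P,c,f):
    p=R.from_quat(c["rotation"]).inv().apply(np.atleast_2d(P)-c["eye"]); return np.c_[c["cx"]-f*p[:,0]/p[:,2],c["cy"]+f*p[:,1]/p[:,2]]
def rect(mask,z,c,f,near):
    cs,_=cv2.findContours(mask.astype(np.uint8),cv2.RETR_EXTERNAL,cv2.CHAIN_APPROX_NONE)
    cs=[k for k in cs if cv2.contourArea(k)>30]
    k=min(cs,key=lambda k:np.hypot(*(k[:,0].mean(0)-near)))
    w=cast(k[:,0],z,c,f)[:,:2].astype(np.float32)*1000
    return k,cv2.minAreaRect(w)
E
python3 - <<'E'
from h import *
c,f=cal("top"); im=cv2.imread("pics/top0.png"); hsv=cv2.cvtColor(im,cv2.COLOR_BGR2HSV)
H,S,V=cv2.split(hsv)
k,r=rect(((S>110)&((H<20)|(H>170))),0.012,c,f,(226,202)); print("rest",r,cv2.boundingRect(k))
m=(V<45)
k,r=rect(m[:, :]&True,0.127,c,f,(441,228)); print("handle",r,cv2.boundingRect(k))
a=cv2.resize(im[180:290,345:525],None,fx=4.4,fy=4.4,interpolation=cv2.INTER_CUBIC)
a=cv2.convertScaleAbs(a,alpha=1.5,beta=20)
cv2.imwrite("pics/crop1.png",a)
s=arm.get_state(); w=optics.get_calibration("wrist"); print(w)
T=R.from_quat(s["orientation"]); print("cam in tool",T.inv().apply(w["eye"]-s["tcp_pos"]),(T.inv()*R.from_quat(w["rotation"])).as_matrix())
E
```

```text
rest ((571.8305053710938, 224.50616455078125), (154.30899047851562, 162.00674438476562), 89.6983642578125) (190, 167, 72, 72)
handle ((504.56787109375, -229.0382080078125), (21.162641525268555, 112.04024505615234), 81.7021484375) (430, 202, 18, 54)
{'fovy': 61.63480828258297, 'cx': 314.2853938078734, 'cy': 243.41208135427192, 'eye': array([0.1282, 0.5151, 0.3726]), 'rotation': array([-0.1369, -0.0894,  0.5438,  0.8231])}
cam in tool [ 0.0839 -0.0008 -0.142 ] [[-0.0007  0.9465  0.3228]
 [ 1.      0.0005  0.0005]
 [ 0.0003  0.3228 -0.9465]]
```

View pics/crop1.png

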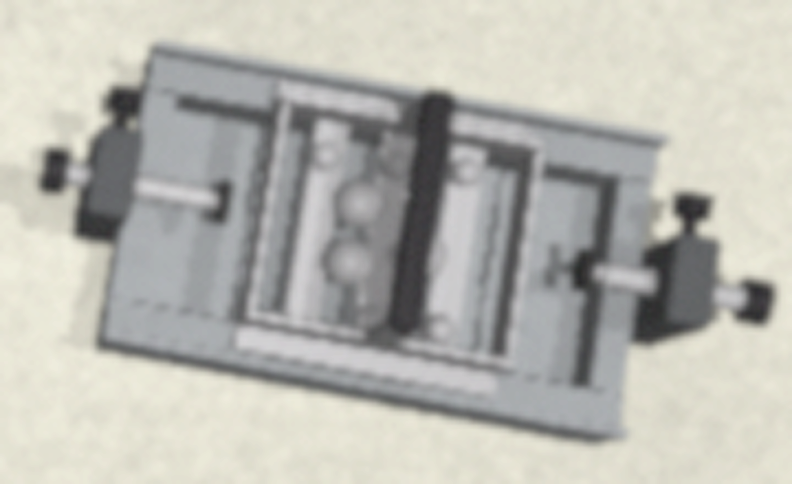

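Confirmed: small bright sieve in the tray with black handle (crop ~(420,210)), 2 or 3 large balls in the slot and small ones on lands; buffers at crop (220,200) left and (580,270) right. Rest centre is about (0.572, 0.2245), yaw ≈ -0.3°, and it measures 162×154, which fits. Sieve yaw ≈ -8.3°. Moving over the sieve.

```bash
python3 -m inch '[[[-40,-38,0],[0,0,-0.13]],[[-36,-42,0],[0,0,-0.13]],[[-32,-46,0],[0,0,0]],[[-32,-46,0],[0,0,0]],[[-32,-46,0],[0,0,0]]]' 60 40
python3 -m inch '[[[-32,-46,0],[0,0,0]],[[-32,-46,0],[0,0,0]],[[-32,-46,0],[0,0,0]],[[-32,-46,0],[0,0,0]],[[-32,-46,0],[0,0,0]]]'
python3 - <<'E'
from h import *
s=arm.get_state(); T=R.from_quat(s["orientation"])
print(T.as_matrix(), T.inv().apply(np.array([.505,-.230,.23])-s["tcp_pos"])*1000)
E
```

```text
time_s: 0.72
tcp_pos: [0.3267, 0.2303, 0.231]
orientation: [0.071, 0.997, -0.0, -0.0]
wrist_force: [0.4, 0.2, -0.9]
grip_width: 0.06
time_s: 1.35
tcp_pos: [0.4524, -0.0203, 0.2311]
orientation: [0.071, 0.997, 0.0, -0.0]
wrist_force: [0.4, 0.7, 1.8]
grip_width: 0.0601
[[-0.9898  0.1425 -0.0001]
 [ 0.1425  0.9898  0.0003]
 [ 0.0001  0.0003 -1.    ]] [ -81.9069 -200.0896    1.0017]
```

```bash
python3 -m inch '[[[-20,-50,0],[0,0,0]],[[-20,-50,0],[0,0,0]],[[-20,-50,0],[0,0,0]],[[-22,-50,0],[0,0,0]],[[0,0,0],[0,0,0]]]'
python3 - <<'E'
from h import *
c,f=cal("wrist"); s=arm.get_state(); im=optics.read_camera("wrist")[:,:,::-1].copy(); np.save("w1.npy",im)
import pickle; pickle.dump((c,f,s),open("w1.pkl","wb"))
cv2.imwrite("pics/w1.png",im); print(s["time_s"],s["tcp_pos"])
E
```

```text
time_s: 1.98
tcp_pos: [0.5044, -0.231, 0.2295]
orientation: [0.073, 0.997, 0.0, -0.001]
wrist_force: [0.5, 0.7, -0.4]
grip_width: 0.06
1.975 [ 0.5044 -0.231   0.2295]
```

View pics/w1.png

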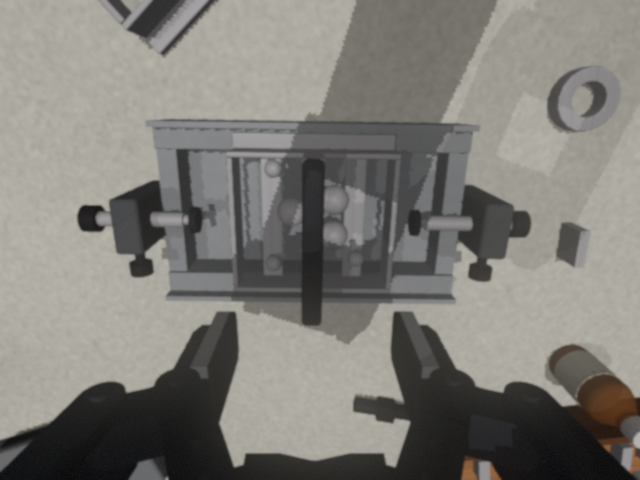

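```bash
python3 - <<'E'
from h import *
import pickle
c,f,s=pickle.load(open("w1.pkl","rb")); im=cv2.imread("pics/w1.png"); g=cv2.cvtColor(im,cv2.COLOR_BGR2GRAY)
m=np.zeros(g.shape,bool); m[150:335,295:330]=(g<50)[150:335,295:330]
k,r=rect(m,0.127,c,f,(312,240)); print("handle",r,cv2.boundingRect(k))
for row in (170,200,240,280,315): 
    x=np.where(m[row])[0]; print(row,x.min(),x.max(),cast([[x.min()-.5,row],[x.max()+.5,row]],.127,c,f)[:,:2].ravel())
t=cast([[148,122],[478,127],[453,300],[168,299]],.052,c,f)[:,:2]; print("tray",t,t.mean(0),[np.linalg.norm(t[i]-t[i-1]) for i in range(4)])
print([np.degrees(np.arctan2(*(t[i]-t[i-1])[::-1])) for i in range(4)])
b=cast([[199,220],[411,222]],.058+.0,c,f)[:,:2]; print("buffers",b)
E
```

```text
handle ((503.3045959472656, -233.08950805664062), (13.907259941101074, 107.34147644042969), 80.95982360839844) (301, 159, 24, 160)
170 303 323 [ 0.4559 -0.2317  0.4578 -0.2191]
200 303 322 [ 0.4742 -0.2345  0.476  -0.2223]
240 302 321 [ 0.4998 -0.2392  0.5017 -0.2266]
280 302 322 [ 0.5274 -0.2436  0.5294 -0.2299]
315 306 318 [ 0.5535 -0.245   0.5548 -0.2362]
tray [[ 0.4133 -0.346 ]
 [ 0.4539 -0.0976]
 [ 0.5984 -0.1221]
 [ 0.5605 -0.3701]] [ 0.5065 -0.2339] [np.float64(0.14916859627503132), np.float64(0.2517094444640726), np.float64(0.14655500021172965), np.float64(0.25088209424960783)]
[np.float64(170.7274079754375), np.float64(80.71354883641217), np.float64(-9.601131024389261), np.float64(-98.68905048473019)]
buffers [[ 0.493  -0.324 ]
 [ 0.5198 -0.1548]]
```

```bash
python3 -m inch '[[[0,-1.5,40],[0,0,0.008]],[[0,0,45],[0,0,0]],[[0,0,30],[0,0,0]],[[0,0,13],[0,0,0]],[[0,0,0],[0,0,0]]]' 50 80
python3 -m inch '[[[0,0,0],[0,0,0]],[[0,0,0],[0,0,0]],[[0,0,0],[0,0,0]],[[0,0,0],[0,0,0]],[[0,0,0],[0,0,0]]]' 5 80
python3 - <<'E'
from h import *
s=arm.get_state(); print(s)
E
```

```text
time_s: 2.65
tcp_pos: [0.5045, -0.2289, 0.1033]
orientation: [0.075, 0.997, 0.0, -0.0]
wrist_force: [0.1, -0.0, 0.6]
grip_width: 0.0501
time_s: 3.28
tcp_pos: [0.5054, -0.2301, 0.1052]
orientation: [0.075, 0.997, -0.001, 0.002]
wrist_force: [-0.3, -0.2, 6.5]
grip_width: 0.0123
{'time_s': 3.275, 'joint_positions': array([-0.4938,  0.2102,  1.4829,  0.    ,  1.4452, -1.9137]), 'joint_vel': array([ 0.0009, -0.0007,  0.0016,  0.0005,  0.    ,  0.0005]), 'effort': array([  0.1566, -39.3543, -31.4997,   0.123 ,  -0.1385,  -0.0088]), 'tcp_pos': array([ 0.5054, -0.2301,  0.1052]), 'orientation': array([ 0.0754,  0.9972, -0.0007,  0.0015]), 'wrist_force': array([-0.2552, -0.2016,  6.5026]), 'wrist_torque': array([-0.0486,  0.074 , -0.0428]), 'grip_width': 0.012293577892339399}
```

```bash
python3 -m inch '[[[0,0,-2],[0,0,0]],[[0,4,0],[0,0,0]],[[0,4,0],[0,0,0]],[[0,0,0],[0,0,0]],[[0,0,0],[0,0,0]]]'
python3 -m inch '[[[0,2,0],[0,0,0]],[[0,2,0],[0,0,0]],[[0,0,0],[0,0,0]]]'
```

```text
time_s: 3.9
tcp_pos: [0.5058, -0.2211, 0.1052]
orientation: [0.075, 0.997, 0.0, -0.0]
wrist_force: [-0.1, 1.1, -0.8]
grip_width: 0.012
time_s: 4.28
tcp_pos: [0.5063, -0.2176, 0.1052]
orientation: [0.075, 0.997, 0.0, -0.0]
wrist_force: [0.5, -0.3, -2.0]
grip_width: 0.0124
```

```bash
python3 -m inch '[[[0,2,0.5],[0,0,0]],[[0,0,0],[0,0,0]]]'
python3 -m inch '[[[0,2,0],[0,0,0]],[[0,0,0],[0,0,0]]]'
```

```text
time_s: 4.53
tcp_pos: [0.5066, -0.2164, 0.1052]
orientation: [0.076, 0.997, -0.001, 0.0]
wrist_force: [-2.1, -5.3, 0.9]
grip_width: 0.0125
time_s: 4.78
tcp_pos: [0.5068, -0.2155, 0.1054]
orientation: [0.076, 0.997, -0.002, 0.0]
wrist_force: [-2.5, -9.7, 1.1]
grip_width: 0.0127
```

```bash
python3 -m inch '[[[0,-14,0],[0,0,0]],[[0,-14,0],[0,0,0]],[[0,14,0],[0,0,0]],[[0,-14,0],[0,0,0]],[[0,0,0],[0,0,0]]]'
python3 -m inch '[[[0,-3,0],[0,0,0]],[[0,-3,0],[0,0,0]],[[0,-2,0],[0,0,0]],[[0,0,0],[0,0,0]]]'
```

```text
time_s: 5.4
tcp_pos: [0.5029, -0.2424, 0.1052]
orientation: [0.076, 0.997, -0.001, 0.0]
wrist_force: [0.1, -2.9, 3.9]
grip_width: 0.0126
time_s: 5.9
tcp_pos: [0.5019, -0.249, 0.1052]
orientation: [0.075, 0.997, 0.0, 0.0]
wrist_force: [0.3, 2.4, 4.0]
grip_width: 0.0126
```

```bash
python3 -m inch '[[[0,-2,-0.5],[0,0,0]],[[0,-2,0],[0,0,0]],[[0,0,0],[0,0,0]]]'
python3 -m inch '[[[0,-2,0],[0,0,0]],[[0,0,0],[0,0,0]]]'
python3 -m inch '[[[0,-2,0],[0,0,0]],[[0,0,0],[0,0,0]]]'
```

```text
time_s: 6.28
tcp_pos: [0.5009, -0.2534, 0.1052]
orientation: [0.075, 0.997, 0.0, -0.0]
wrist_force: [0.1, 2.8, 3.8]
grip_width: 0.0124
time_s: 6.52
tcp_pos: [0.5005, -0.2555, 0.1052]
orientation: [0.075, 0.997, -0.0, -0.0]
wrist_force: [0.8, 1.9, 2.7]
grip_width: 0.0122
time_s: 6.78
tcp_pos: [0.5002, -0.2575, 0.1052]
orientation: [0.075, 0.997, -0.0, -0.0]
wrist_force: [1.1, 2.3, 2.1]
grip_width: 0.0122
```

```bash
for i in 1; do python3 -m inch '[[[0,-2,0],[0,0,0]],[[0,0,0],[0,0,0]]]'; done
python3 -m inch '[[[0,-2,0],[0,0,0]],[[0,0,0],[0,0,0]]]'
```

```text
time_s: 7.02
tcp_pos: [0.5, -0.2594, 0.1052]
orientation: [0.075, 0.997, -0.0, -0.0]
wrist_force: [-0.5, 1.5, 2.4]
grip_width: 0.0123
time_s: 7.28
tcp_pos: [0.4998, -0.2608, 0.1052]
orientation: [0.075, 0.997, 0.001, -0.0]
wrist_force: [1.1, 5.0, 1.9]
grip_width: 0.012
```

```bash
python3 -m inch '[[[0,-2,0],[0,0,0]],[[0,0,0],[0,0,0]]]'
```

```text
time_s: 7.52
tcp_pos: [0.4997, -0.2617, 0.1053]
orientation: [0.075, 0.997, 0.002, -0.0]
wrist_force: [0.4, 9.3, 5.5]
grip_width: 0.012
```

```bash
python3 -m inch '[[[0,15,-0.5],[0,0,0]],[[0,20,0],[0,0,0]],[[0,-20,0],[0,0,0]],[[0,20,0],[0,0,0]],[[0,-20,0],[0,0,0]]]'
python3 -m inch '[[[0,20,0],[0,0,0]],[[0,-20,0],[0,0,0]],[[0,20,0],[0,0,0]],[[0,5,0],[0,0,0]],[[0,4,0],[0,0,0]]]'
python3 -m inch '[[[0,2,0],[0,0,0]],[[0,2,0],[0,0,0]],[[0,2,0],[0,0,0]],[[0,0,0],[0,0,0]]]'
python3 - <<'E'
from h import *
for n in ("wrist","top"): cv2.imwrite(f"pics/{n}2.png",optics.read_camera(n)[:,:,::-1])
s=arm.get_state(); print(s["tcp_pos"],s["wrist_force"],s["time_s"])
im=cv2.imread("pics/wrist2.png"); cv2.imwrite("pics/wrist2c.png",cv2.convertScaleAbs(cv2.resize(im[90:400,120:520],None,fx=1.9,fy=1.9,interpolation=cv2.INTER_CUBIC),alpha=1.5,beta=15))
E
```

```text
time_s: 8.15
tcp_pos: [0.502, -0.2462, 0.1053]
orientation: [0.074, 0.997, 0.001, -0.0]
wrist_force: [-0.2, 1.2, -4.6]
grip_width: 0.0125
time_s: 8.78
tcp_pos: [0.5059, -0.2192, 0.1054]
orientation: [0.075, 0.997, 0.0, -0.0]
wrist_force: [-0.1, -0.7, -4.4]
grip_width: 0.0125
time_s: 9.28
tcp_pos: [0.5066, -0.2154, 0.1062]
orientation: [0.076, 0.997, -0.002, -0.0]
wrist_force: [-1.7, -7.4, -3.5]
grip_width: 0.0125
[ 0.5066 -0.2154  0.1062] [-2.1536 -5.8264 -4.0439] 9.375
```

View pics/wrist2c.png

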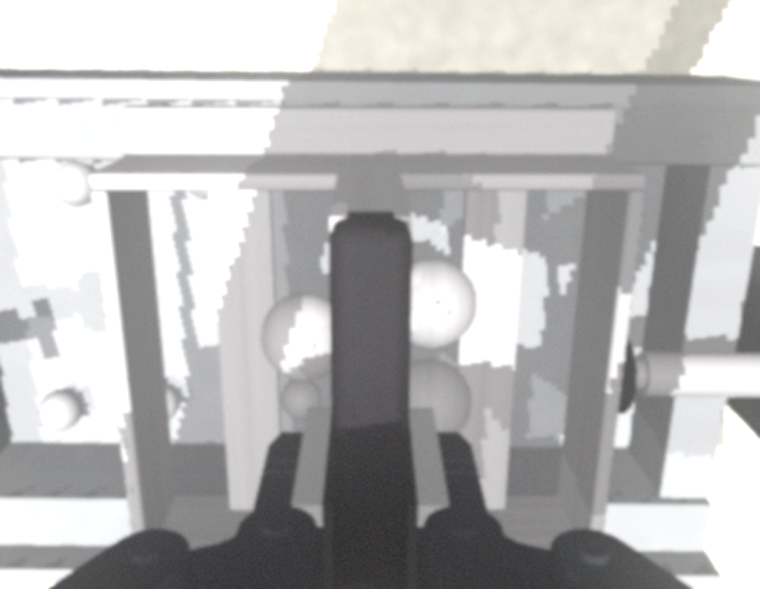

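Three large balls in the sieve at (300,335), (440,300) and (440,400). Small balls at (72,185), (60,410) and (172,400) are in the well. The one at (300,400) looks well-sized, and the fifth is hidden. More shaking, then right.

```bash
python3 -m inch '[[[0,-14,0.5],[0,0,0]],[[0,-22,0],[0,0,0]],[[0,22,0],[0,0,0]],[[0,-22,0],[0,0,0]],[[0,22,0],[0,0,0]]]'
python3 -m inch '[[[0,-22,0],[0,0,0]],[[0,22,0],[0,0,0]],[[0,-22,0],[0,0,0]],[[0,22,0],[0,0,0]],[[0,-22,0],[0,0,0]]]'
python3 -m inch '[[[0,-4,0],[0,0,0]],[[0,-4,0],[0,0,0]],[[0,0,0],[0,0,0]]]'
python3 -m inch '[[[0,-2,0],[0,0,0]],[[0,-2,0],[0,0,0]],[[0,-2,0],[0,0,0]],[[0,0,0],[0,0,0]]]'
python3 - <<'E'
from h import *
s=arm.get_state(); print(s["tcp_pos"],s["wrist_force"],s["time_s"])
for n in ("wrist","top","scene"): cv2.imwrite(f"pics/{n}3.png",optics.read_camera(n)[:,:,::-1])
a=cv2.imread("pics/wrist3.png")[90:400,120:520]; b=cv2.imread("pics/scene3.png")[260:410,140:330];t=cv2.imread("pics/top3.png")[180:290,360:500]
r=lambda i,h:cv2.convertScaleAbs(cv2.resize(i,(int(i.shape[1]*h/i.shape[0]),h),interpolation=cv2.INTER_CUBIC),alpha=1.4,beta=10)
u=np.hstack([r(b,290),r(t,290)]); a=r(a,300); W=max(u.shape[1],a.shape[1])
p=lambda i:cv2.copyMakeBorder(i,0,0,0,W-i.shape[1],0); o=np.vstack([p(u),p(a)]); print(o.shape); cv2.imwrite("pics/c3.png",o)
E
```

```text
time_s: 10.0
tcp_pos: [0.5045, -0.2297, 0.1053]
orientation: [0.077, 0.997, -0.0, 0.0]
wrist_force: [-0.4, 0.3, -4.3]
grip_width: 0.0122
time_s: 10.62
tcp_pos: [0.5021, -0.2475, 0.1054]
orientation: [0.074, 0.997, 0.001, 0.0]
wrist_force: [1.0, -0.2, -5.6]
grip_width: 0.0123
time_s: 11.0
tcp_pos: [0.5003, -0.2575, 0.1052]
orientation: [0.076, 0.997, -0.0, -0.0]
wrist_force: [-1.4, -0.9, -3.5]
grip_width: 0.0121
time_s: 11.5
tcp_pos: [0.4998, -0.2618, 0.1056]
orientation: [0.075, 0.997, 0.001, 0.0]
wrist_force: [-0.0, 7.2, -0.4]
grip_width: 0.0126
[ 0.4998 -0.2618  0.1056] [-0.0071  7.233  -0.4205] 11.5
(590, 736, 3)
```

View pics/c3.png

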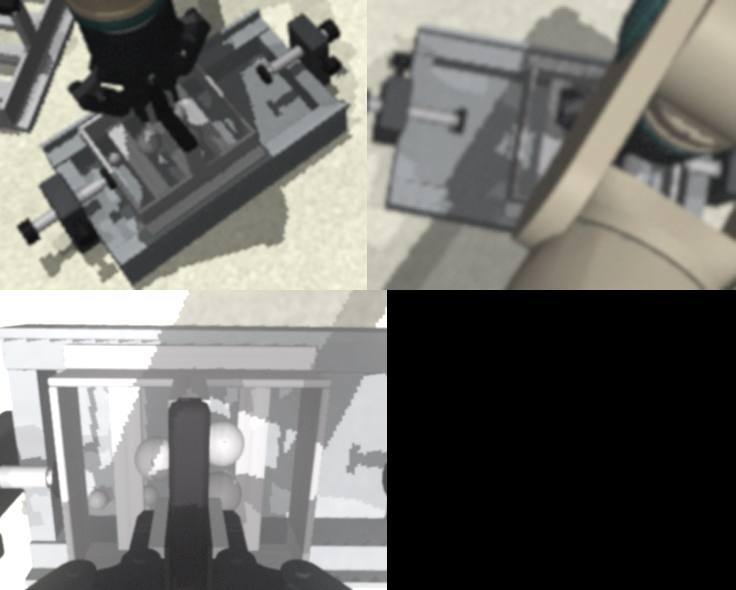

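Three large balls stay. A small ball at wrist-crop (150,495) seems to have travelled with the sieve, so I'll look closer.

```bash
python3 - <<'E'
import cv2,numpy as np
a=cv2.imread("pics/wrist3.png")[170:360,120:480]; b=cv2.imread("pics/scene3.png")[300:370,175:275]
g=lambda i:(255*(i/255.)**0.55).astype(np.uint8)
a=g(cv2.resize(a,(796,420),interpolation=cv2.INTER_CUBIC)); 
cv2.imwrite("pics/c4.png",a)
E
```

```text
(no output)
```

View pics/c4.png

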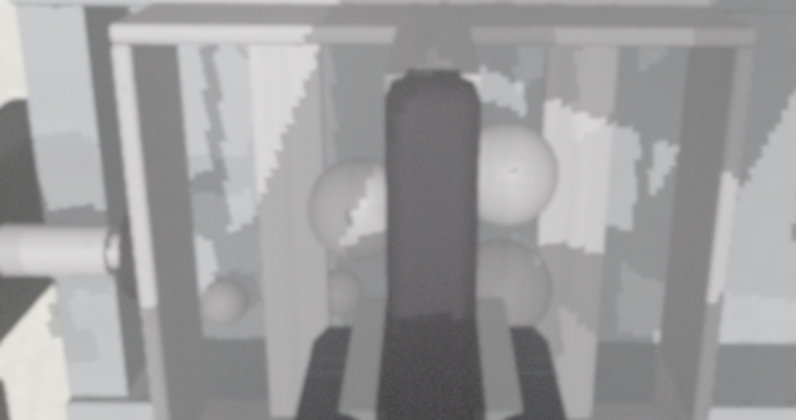

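Comparing shifts, both balls here stayed put in the tray (full-image x 152→222 and 210→275 as the camera moved right). So four balls are known to be in the well and the fifth is hidden. A few more shakes, then lift clear and count in the tray from the top camera.

```bash
python3 -m inch '[[[0,15,0],[0,0,0]],[[0,20,0],[0,0,0]],[[0,-22,0],[0,0,0]],[[0,22,0],[0,0,0]],[[0,-22,0],[0,0,0]]]'
python3 -m inch '[[[0,22,0],[0,0,0]],[[0,-22,0],[0,0,0]],[[0,22,0],[0,0,0]],[[0,-10,0],[0,0,0]],[[0,0,0],[0,0,0]]]'
python3 -m inch '[[[0,0,-6],[0,0,0]],[[0,0,-14],[0,0,0]],[[0,0,-30],[0,0,0]],[[0,0,-35],[0,0,0]],[[0,0,-15],[0,0,0]]]'
python3 -m inch '[[[0,12,0],[0,0,0]],[[0,25,0],[0,0,0]],[[0,35,0],[0,0,0]],[[0,40,0],[0,0,0]],[[0,40,0],[0,0,0]]]'
python3 -m inch '[[[0,40,0],[0,0,0]],[[0,40,0],[0,0,0]],[[0,40,0],[0,0,0]],[[0,40,0],[0,0,0]],[[0,40,0],[0,0,0]]]'
python3 -m inch '[[[0,40,0],[0,0,-0.05]],[[0,30,0],[0,0,-0.05]],[[0,15,0],[0,0,-0.04]],[[0,0,0],[0,0,0]],[[0,0,0],[0,0,0]]]'
python3 - <<'E'
from h import *
s=arm.get_state(); c,f=cal("wrist"); print(s["time_s"],s["tcp_pos"],s["wrist_force"],R.from_quat(s["orientation"]).as_matrix(),s["grip_width"])
import pickle; pickle.dump((c,f,s),open("w5.pkl","wb"))
for n in ("wrist","top"): cv2.imwrite(f"pics/{n}5.png",optics.read_camera(n)[:,:,::-1])
a=cv2.imread("pics/top5.png")[180:290,345:525]; w=cv2.imread("pics/wrist5.png")
a=(255*(cv2.resize(a,None,fx=2.7,fy=2.7,interpolation=cv2.INTER_CUBIC)/255.)**.6).astype(np.uint8)
w=cv2.resize(w,(400,300)); h=max(a.shape[0],300); o=np.zeros((h,a.shape[1]+0,3),np.uint8)
cv2.imwrite("pics/c5.png",a)
E
```

```text
time_s: 12.28
tcp_pos: [0.502, -0.2481, 0.1054]
orientation: [0.074, 0.997, 0.001, 0.0]
wrist_force: [-0.8, -0.7, -4.9]
grip_width: 0.0122
time_s: 12.9
tcp_pos: [0.5031, -0.2388, 0.1052]
orientation: [0.076, 0.997, -0.0, -0.0]
wrist_force: [-1.3, -0.4, -2.9]
grip_width: 0.0124
time_s: 13.52
tcp_pos: [0.504, -0.2389, 0.2086]
orientation: [0.075, 0.997, -0.001, 0.002]
wrist_force: [0.2, -0.7, -5.7]
grip_width: 0.0122
time_s: 14.15
tcp_pos: [0.5253, -0.086, 0.2032]
orientation: [0.075, 0.997, 0.0, -0.002]
wrist_force: [0.4, 0.4, -6.2]
grip_width: 0.0125
time_s: 14.78
tcp_pos: [0.5551, 0.1116, 0.2031]
orientation: [0.075, 0.997, -0.0, -0.002]
wrist_force: [0.4, -0.5, -6.4]
grip_width: 0.0128
time_s: 15.4
tcp_pos: [0.5658, 0.1929, 0.205]
orientation: [0.006, 1.0, -0.0, -0.0]
wrist_force: [-0.1, -0.5, -5.5]
grip_width: 0.0128
15.4 [0.5658 0.1929 0.205 ] [-0.1384 -0.5167 -5.5232] [[-0.9999  0.0124 -0.0005]
 [ 0.0124  0.9999 -0.0006]
 [ 0.0005 -0.0006 -1.    ]] 0.012778188485878729
```

View pics/c5.png

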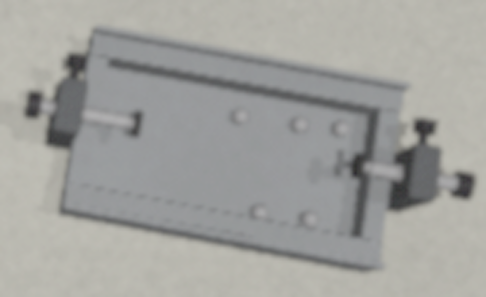

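View pics/wrist5.png

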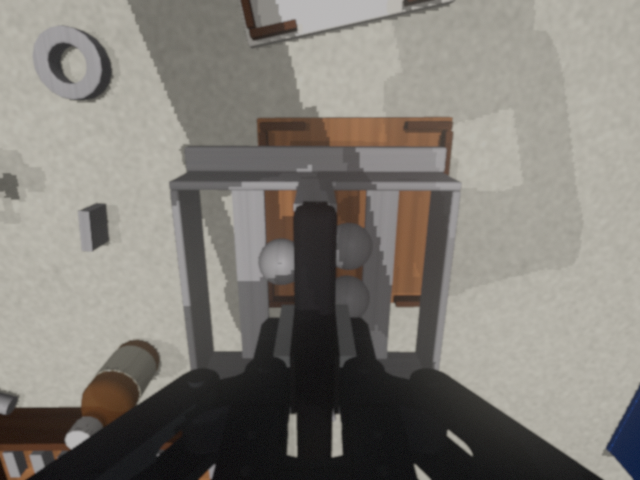

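All five small balls are in the tray: (240,116), (300,124), (341,128), (259,212), (309,218). The three large ones are in the lifted sieve: (279,260), (351,245), (350,297). Now the sieve's offset in the grip and the rest's pose.

```bash
python3 - <<'E'
from h import *
import pickle
c,f,s=pickle.load(open("w5.pkl","rb")); T=R.from_quat(s["orientation"]); t=s["tcp_pos"]; zo=t[2]-.0654
rel=lambda P:T.inv().apply(P-t)*1000
print("wall34",rel(cast([[172,183],[459,183]],zo+.034,c,f)))
print("wall42",rel(cast([[172,183],[459,183]],zo+.042,c,f)))
print("runner outer top",rel(cast([[184,147],[446,147]],zo+.008,c,f)))
print("rest edge",cast([[258,118],[452,118]],.012,c,f), cast([[405,305],[418,305]],.012,c,f))
im=cv2.imread("pics/wrist5.png"); h=cv2.cvtColor(im,cv2.COLOR_BGR2HSV)
m=((h[...,1]>90)&((h[...,0]<22)|(h[...,0]>170)))
xs=np.where(m[110:116+4,240:470].any(0))[0]+240
for r in range(114,124): x=np.where(m[r,240:470])[0]+240; print(r,len(x),x[[0,-1]] if len(x) else '')
for r in (130,140,200,220,260,280): x=np.where(m[r,400:470])[0]+400; print(r,x[-1],cast([[x[-1]+.5,r]],.012 if 160<r<285 else .02,c,f)[0])
# redo rest from clear start picture, board-only check via top
c2,f2=cal("top"); print("rest top-cam corners px->", proj([[.572-.0825,.2245-.0785,.012],[.572+.0825,.2245+.0785,.012]],c2,f2))
print("proj rest near edge in wrist",proj([[.572-.0825,.2245-.0785,.012],[.572-.0825,.2245+.0785,.012]],c,f))
E
```

```text
wall34 [[ 52.733  -62.2445  31.4684]
 [ 52.6723  62.1148  31.3885]]
wall42 [[ 54.1826 -59.3993  23.4673]
 [ 54.1247  59.2249  23.3912]]
runner outer top [[ 65.5403 -63.6706  57.4762]
 [ 65.4708  63.197   57.3948]]
rest edge [[0.4897 0.1484 0.012 ]
 [0.4917 0.3026 0.012 ]] [[0.6571 0.2751 0.012 ]
 [0.6572 0.2872 0.012 ]]
114 0 
115 0 
116 0 
117 0 
118 150 [276 450]
119 194 [258 451]
120 193 [258 450]
121 193 [258 450]
122 147 [258 427]
123 135 [258 424]
130 449 [0.5005 0.2989 0.02  ]
140 450 [0.5081 0.3005 0.02  ]
200 429 [0.558 0.29  0.012]
220 427 [0.5756 0.2897 0.012 ]
260 423 [0.6125 0.289  0.012 ]
280 421 [0.632  0.2886 0.012 ]
rest top-cam corners px-> [[258.7095 238.9662]
 [193.5651 165.5507]]
proj rest near edge in wrist [[254.9873 117.7348]
 [452.7382 115.0403]]
```

```bash
python3 -m inch '[[[-2,12,0],[0,0,0]],[[-2,12,0],[0,0,0]],[[0,8,0],[0,0,0]],[[0,0,20],[0,0,0]],[[0,0,30],[0,0,0]]]'
python3 -m inch '[[[0,0,30],[0,0,0]],[[0,0,20],[0,0,0]],[[0,0,6],[0,0,0]],[[0,0,0],[0,0,0]],[[0,0,0],[0,0,0]]]'
python3 - <<'E'
from h import *
s=arm.get_state(); c,f=cal("wrist"); print(s["time_s"],s["tcp_pos"],s["orientation"])
import pickle; pickle.dump((c,f,s),open("w6.pkl","wb"))
for n in ("wrist","scene"): cv2.imwrite(f"pics/{n}6.png",optics.read_camera(n)[:,:,::-1])
a=cv2.imread("pics/wrist6.png")[40:340]; b=cv2.imread("pics/scene6.png")[140:280,320:500]
b=cv2.resize(b,(360,280),interpolation=cv2.INTER_CUBIC); o=np.vstack([a,cv2.copyMakeBorder(b,0,0,0,280,0)])
cv2.imwrite("pics/c6.png",(255*(o/255.)**.7).astype(np.uint8))
E
```

```text
time_s: 16.12
tcp_pos: [0.5708, 0.2268, 0.1559]
orientation: [0.005, 1.0, 0.0, 0.001]
wrist_force: [0.6, 0.4, -6.4]
grip_width: 0.0122
time_s: 16.75
tcp_pos: [0.571, 0.2261, 0.101]
orientation: [0.005, 1.0, 0.0, 0.001]
wrist_force: [-0.9, -0.1, -5.7]
grip_width: 0.012
16.75 [0.571  0.2261 0.101 ] [0.0054 1.     0.0005 0.0013]
```

View pics/c6.png

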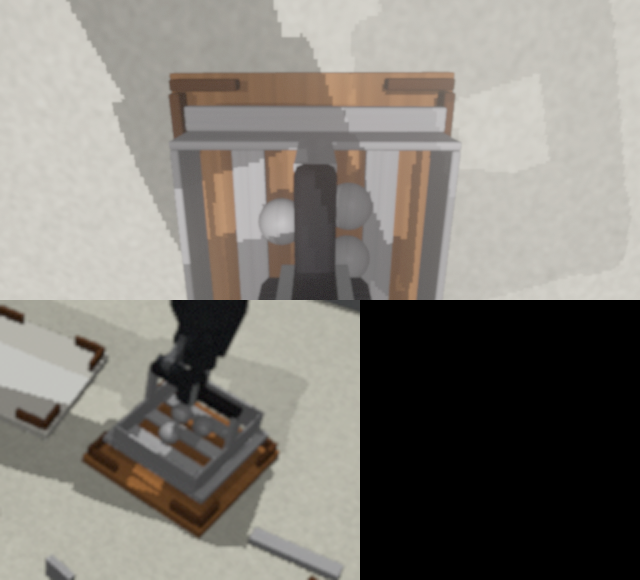

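```bash
python3 - <<'E'
from h import *
import pickle
c,f,s=pickle.load(open("w6.pkl","rb")); T=R.from_quat(s["orientation"]); t=s["tcp_pos"]; zo=t[2]-.0654
rel=lambda P:T.inv().apply(P-t)*1000
print("runner",rel(cast([[184,147],[446,147]],zo+.008,c,f))); print("rest",rel(cast([[170,112.5],[454.5,112.5]],.012,c,f)))
print("corner inner",rel(cast([[186,133],[445,133],[240,131],[385,131]],.026,c,f)), "corner inner x edge rows 91+40")
E
```

```text
runner [[ 65.5574 -63.5513  57.1721]
 [ 65.4721  63.2043  57.29  ]]
rest [[ 80.9956 -79.2207  88.669 ]
 [ 80.9022  75.9883  88.8134]]
corner inner [[ 71.0357 -67.3097  74.7057]
 [ 70.9489  67.5428  74.8312]
 [ 72.022  -39.1453  74.7294]
 [ 71.9738  36.2326  74.7995]] corner inner x edge rows 91+40
```

Off by about (1, -1.3) mm, well inside the ±5.5 mm clearance; correcting while lowering.

```bash
python3 -m inch '[[[1,-1,3],[0,0,0]],[[0,0,8],[0,0,0]],[[0,0,7],[0,0,0]],[[0,0,4],[0,0,0]],[[0,0,0],[0,0,0]]]'
python3 -m inch '[[[0,0,1],[0,0,0]],[[0,0,1],[0,0,0]],[[0,0,0],[0,0,0]]]'
```

```text
time_s: 17.48
tcp_pos: [0.5693, 0.2249, 0.0773]
orientation: [0.005, 1.0, 0.0, 0.0]
wrist_force: [0.5, 0.9, -3.9]
grip_width: 0.0125
time_s: 17.85
tcp_pos: [0.5696, 0.225, 0.0772]
orientation: [0.005, 1.0, 0.0, 0.001]
wrist_force: [-5.3, -1.1, 5.6]
grip_width: 0.0123
```

```bash
python3 -m inch '[[[0,0,-1],[0,0,0]],[[0,0,0],[0,0,0]],[[0,0,0],[0,0,0]],[[0,0,0],[0,0,0]],[[0,0,0],[0,0,0]]]' 45
python3 -m inch '[[[0,0,-10],[0,0,0]],[[0,0,-25],[0,0,0]],[[0,0,-40],[0,0,0]],[[0,0,-40],[0,0,0]],[[0,0,-10],[0,0,0]]]'
python3 -m inch '[[[40,-20,0],[0,0,0]],[[40,-40,0],[0,0,0]],[[40,-40,0],[0,0,0]],[[0,-40,0],[0,0,0]],[[0,0,0],[0,0,0]]]'
python3 - <<'E'
from h import *
c,f=cal("top"); im=optics.read_camera("top")[:,:,::-1].copy(); cv2.imwrite("pics/top7.png",im); b=optics.read_camera("scene")[:,:,::-1].copy()
s=arm.get_state(); print(s["time_s"],s["tcp_pos"],s["wrist_force"])
a=cv2.resize(im[150:270,170:350],None,fx=3,fy=3,interpolation=cv2.INTER_CUBIC); b=cv2.resize(b[130:290,310:510],(450,360),interpolation=cv2.INTER_CUBIC)
o=np.vstack([cv2.copyMakeBorder(a[:240],0,0,0,0,0)if 0 else cv2.resize(a,(450,300)),cv2.resize(b,(450,300))])
cv2.imwrite("pics/c7.png",(255*(np.hstack([o[:300],o[300:]])[:, :800]/255.)**.7).astype(np.uint8))
E
```

```text
time_s: 18.48
tcp_pos: [0.5692, 0.2249, 0.0763]
orientation: [0.005, 1.0, 0.0, 0.0]
wrist_force: [-0.7, 0.3, 0.2]
grip_width: 0.0449
time_s: 19.1
tcp_pos: [0.5704, 0.2253, 0.2058]
orientation: [0.005, 1.0, 0.001, 0.003]
wrist_force: [-0.3, -0.6, 0.2]
grip_width: 0.045
time_s: 19.73
tcp_pos: [0.4472, 0.0844, 0.2011]
orientation: [0.007, 1.0, -0.0, -0.0]
wrist_force: [0.0, 0.4, 0.4]
grip_width: 0.0451
19.825 [0.4476 0.0862 0.201 ] [-0.0751  0.5065 -1.2798]
```

View pics/c7.png

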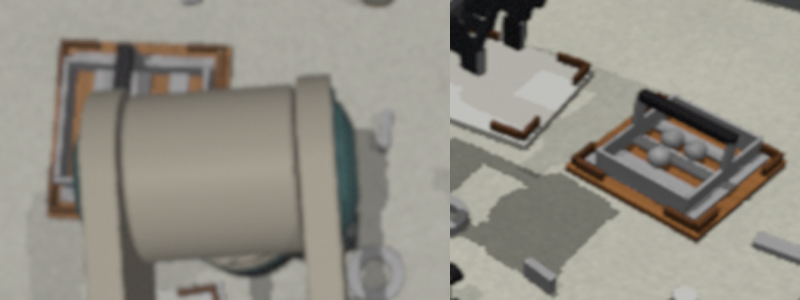

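The sieve sits level between the four corner pieces with the three large balls in it at (660,155), (672,138) and (695,150). The robot is clear of it.

```bash
python3 -c "
from station import arm
print(arm.close_job())"
```

```text
the job is handed in; nothing more can be done
None
```

The job is done and handed in at about 20 s of the 61 s allowed; no verdict was reported.

**Shaking:** I took the small sieve by its handle and slid it along the ledges. The left stop touched at about 13 mm of travel and the right at about 31 mm. I nudged left, right, left, right, with brisk shaking between. Wrist forces along the slide at the nudges read 9.7, 9.3, 7.4 and 7.2 N, friction included. These are the readings at the end of each call, so brief peaks between them were not seen.

**Placing:** I lifted the sieve out, carried it to the wooden rest, corrected its position by about 1 mm, set it down and let go.

**Last checks:**
- All five small balls were visible in the tray, seen from above after the sieve was lifted out.
- The three large balls were in the sieve on the rest.
- The sieve was down level between the corner pieces. The tool height matched the board to within 1 mm.
- The ring gauge and gauge block stood undisturbed in the parts of the pictures I viewed. I did not look again at the long block, plug gauge or oil bottle at the end.

**What disagreed:**
- The two cameras differed by about 0.5–1° on the tray and rest angles and about 2–3 mm on the handle position.
- The arm partly hid the rest in the last top view, so the final seating was checked mainly in the scene view.

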